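# Check the dust collector's filter plate against the light

### The arm

A 7-joint arm with a two-finger parallel gripper is mounted at the origin on a cart in front of the work surface, level with it; the furniture and walls round the work are solid. World frame = base frame: x ahead of the robot, y to its left, z up, the work surface at z = 0. Lengths are in mm, angles in rad, forces in N, time in s.
With the tool pointing down it reaches from about 400 to 875 mm from the base axis. Payload 4.4 kg.
Tool frame: the origin (TCP) lies at the very end of the fingers, on their centre line; the grasp point (between the pads) lies 19 mm behind it; z points along the fingers, y is the direction in which the jaws open and shut (so a half turn about z gives the same grasp; the last joint's range is limited). The gripper opens to 85 mm and grips with 20 to 120 N. Pads are 22 mm wide; open, the fingers measure 114 mm over their backs; the gripper's body (76 mm by 85 mm) begins 54 mm behind the grasp point. The pads swing forward as they close: fully open they stand 13 mm farther back than shut.
Start: joints at [-1.23, 0.628, 0.038, 1.517, -0.027, 0.996, -0.02], TCP at [257.165, 596.979, 231.313] pointing down, gripper open.
Joint ranges: [-3.06, 3.06], [-0.37, 2.12], [-1.25, 1.32], [0.18, 2.47], [-1.1, 4.24], [0.23, 1.98], [-2.94, 2.94]. Speed limits (rad/s): [2.57, 2.57, 3.14, 3.14, 3.14, 3.14, 3.14].

### API

Orientations are given as [roll, pitch, yaw] about the fixed x, y, z axes, in that order (R = Rz(yaw) Ry(pitch) Rx(roll)).
In Python, from cell import ctrl, eyes gives the robot as it stands.
- The arm moves only by the tool move_arm, never from a script. Its argument "increments" is a list of rows, each a list of 6 numbers: the shift along the tool's x, y, z in cm, then the turn, a rotation vector about the tool's x, y, z in degrees. In form: [[x, y, z, wx, wy, wz], ...]. A call has 1 to 20 rows; each row is the pose to reach, as a shift and turn from the pose commanded when the call began, along the tool's axes at that moment; what a row does not reach only later rows make up. A row lasts 1/10 s, in which the tool goes at most 50 mm and 8.59 degrees, less where a joint would pass 70% of its speed; a pose out of reach is approached as far as the arm can. A call with a gripper value outside its range is refused whole. "grip" is the opening, from -1 (shut) to 1 (fully open), set as the call begins (left out, the last holds). The fingers move at their own pace and stop on an object; the grip force is fixed at half the most. Time passes only in rows, so rows that repeat a pose let the fingers close. It gives the time, the measured TCP pose, the force and the opening at its end, in the units of the state.
- ctrl.read_state(): the state, without advancing time (a new reading comes with each control period).
- eyes.get_image(name): name is "side" or "top" or "wrist"; returns the picture (420x560x3 uint8, red, green, blue); there is no depth.
- eyes.calibration(name): a dict with "fx", "fy", "cx", "cy" (pixels), "dist" ([k1, k2, p1, p2, k3] as OpenCV has them; the pictures are not rectified), "pose" (4x4, takes a point from camera to world coordinates); the wrist camera has in their place "tool_from_camera" (4x4, takes a point from camera to tool coordinates, whose origin is the TCP and whose axes are the flange's). Camera axes: x right, y up, looking along -z (the intrinsics and any distortion apply to the point x, -y, -z); pixel columns grow to the right and rows downward; lengths in mm; the calibration is good to about 2 mm. A picture is of the moment at which its call begins: read the wrist's pose just before it. calibration takes no time and is no camera call.
- ctrl.finish_job(): hands the job in, once; it reports no verdict.
The state is a dict: "clock": time; "qpos": joint angles; "qd": joint speeds; "tau": joint torques, N m; "eef_pos": TCP position; "tool_rot": TCP orientation; "force": force on the tool from outside, world axes, zero at the start; "torque": the same for the moment, N m; "width": finger opening in mm.
Only numpy, scipy, OpenCV 4.12 (cv2) and the standard library are available. Lean on these libraries where they do the work, as an engineer would, in place of code of your own. Each camera call takes 0.05 s, during which the arm holds its last target. There are 200 camera calls.

### The job

Push the open drawer of the little dust collector home until it clicks shut, then lift the hood flap on top fully open and leave it open, and draw the hidden filter plate straight up by its red tab. Finish by holding the plate still in the gripper, upright and squarely in front of the middle of the lit panel, about 6 cm away from it and touching nothing else. Leave the tape roll and the red carton beside the collector and the lockring tool by the panel where they stand.

Things in the scene. Friction and masses are not known exactly. Their poses are not given: they have to be found in the camera images.
- dust_unit: grey dust collector, box 130 (x) x 150 (y) x 100 mm, fixed; origin at the centre of its underside, z up, front (blue drawer) looks along -x. Flat deck at z = 100 mm; its rear is covered by the hood flap (x -31 to 62 mm, 112 mm wide, top z = 135 mm when closed). Under it a slot in the deck, 14 (x) by 90 mm (y), centred at x = 12, y = 0, floor z = 43 mm, holds the filter plate upright
- dust_drawer (a joint): opening of the blue drawer in m: 0 = fully home, grows to 0.06 as it comes out along the collector's -x. Detent: from 12 to 5 mm opening it pushes back with about 5 N (push slowly: a quick push meets a jolt of 15 N or more), below 5 mm it snaps in and stays at 0. Sliding friction about 1.2 N
- ledge (a point): middle of the end face of the black pull ledge on the drawer's front; ledge 60 mm wide (y), 12 mm thick (z), standing out 22 mm from the blue front; in the collector's frame z = 62 mm, and x = -97 mm when the drawer is home. Moves with the drawer; axes as the collector's
- flap (a joint): angle of the hood flap in rad: 0 = closed, 1.92 = fully open (leaning back past upright). It stays at any angle by hinge friction of 0.09 N m, about 1.3 N at the yellow grip to lift
- flap_grip (a point): centre of the yellow grip, a bar of 14 mm diameter, 24 mm long along y, its centre 18 mm before the flap's front edge and 17 mm above the deck; it can be pinched by its two ends (across y, fingers pointing down) and then turns between the fingers as the flap swings. Moves with the flap; axes fixed to the flap
- flap_hinge (a point): point on the flap's hinge line, which runs along the collector's y at x = 62, z = 101 mm of the collector's frame; the grip centre is 110 mm in front of and 16 mm above it when closed
- filter_plate: filter plate: aluminium frame 84 mm wide (y), 57 mm high (z), 10 mm thick (x) round a white filter, with a red pull tab on top; 90 g or so; origin at the centre of its lower edge, z up, x is the normal of its broad face. Hidden under the closed flap except to this reading
- plate_center (a point): centre of the plate's broad part, 28.5 mm above its lower edge; axes as the plate's
- tab (a point): grasp point in the plate's red tab, 71 mm above the plate's lower edge; the tab is 30 mm wide (y), 10 mm thick (x), and reaches from 57 to 83 mm above the lower edge, so 26 mm of it stand above the deck
- light_panel: lit inspection panel in a black frame, 150 (y) x 120 mm (z) and 20 mm thick, on a post and foot, fixed to the bench; origin under the middle of the lit face on the bench, lit face looks along its -x; panel from z = 90 to 210 mm. Foot 100 mm wide (y), 8 mm high, from x = -20 to 60 mm
- panel_face (a point): middle of the lit face, 150 mm above the bench; axes as the panel's: -x points out of the lit face, y along it, z up
- tape_roll: bystander: dark tape roll, 56 mm across, 19 mm high, on the bench left of the collector; origin at the centre of its underside
- brake_pads: bystander: small red carton 50 x 70 x 25 mm on the bench right of the collector; origin at the centre of its underside
- lockring: bystander: silver lockring tool, 35 mm across, 30 mm high, on the bench left of the lit panel; origin at the centre of its underside

How it is judged:
By the outcome, as a careful person would: the job done as asked, in the order asked, and still so for the second after the job is handed in, while the arm keeps its last pose, push and grip.
It also fails if it takes over 69 s, if anything falls off the work surface, if the arm or the gripper's body presses on something with over 40 N, if the wrist force passes 120 N, or if a joint passes its speed limit or range.

## Working session

There is one attempt and no reset: what is moved stays moved. The work goes in short steps, Python scripts to look and compute and a tool call to move; the robot and the scene stay as the last step left them, time stands still between calls to the robot, and variables do not carry over. Pictures are saved under pics/ and viewed, about 8 in all and at most 12, crops included, and the job is handed in when it is done.

Besides the shell and the picture viewer there is one more tool, called after "Request:" as a command line: name --pt "numbers of a row" for each row, then --argument value for the rest. move_arm: Moves the arm, as the interface text tells. Its arguments: {"type":"object","properties":{"increments":{"type":"array","items":{"type":"array","items":{"type":"number"}}},"grip":{"type":"number"}},"required":["increments"]}

```bash
ls; mkdir -p pics; python3 - <<'E'
from cell import ctrl, eyes
import cv2, numpy as np
s=ctrl.read_state(); print({k:np.round(v,3).tolist() for k,v in s.items()})
ims=[]
for n in("side","top"):
    im=eyes.get_image(n)[:,:,::-1]; cv2.imwrite(f"pics/{n}0.png",im)
    c=eyes.calibration(n); print(n,{k:np.round(v,3).tolist() for k,v in c.items()})
print({k:np.round(v,3).tolist() for k,v in eyes.calibration("wrist").items()})
E
```

```text
pics
{'clock': 0.0, 'qpos': [-1.23, 0.629, 0.038, 1.518, -0.027, 0.996, -0.02], 'qd': [0.002, 0.001, 0.001, -0.001, 0.0, -0.001, 0.0], 'tau': [-0.0, -56.34, 1.226, -19.345, 0.011, 0.01, -0.0], 'eef_pos': [256.917, 596.379, 230.395], 'tool_rot': [-3.14, 0.0, 2.735], 'force': [-0.09, -0.181, -0.677], 'torque': [-0.018, -0.046, 0.057], 'width': 85.184}
side {'fx': 534.918, 'fy': 534.918, 'cx': 284.416, 'cy': 207.288, 'dist': [-0.191, 0.0, 0.0, 0.0, 0.0], 'pose': [[0.691, 0.436, -0.577, -133.578], [-0.723, 0.406, -0.559, -532.553], [-0.009, 0.803, 0.596, 886.444], [0.0, 0.0, 0.0, 1.0]]}
top {'fx': 520.86, 'fy': 520.86, 'cx': 277.748, 'cy': 208.259, 'dist': [0.068, 0.0, 0.0, 0.0, 0.0], 'pose': [[-0.207, 0.878, -0.431, -40.578], [-0.978, -0.19, 0.083, 317.482], [-0.01, 0.439, 0.898, 1434.23], [0.0, 0.0, 0.0, 1.0]]}
{'fx': 312.852, 'fy': 312.852, 'cx': 281.383, 'cy': 205.806, 'dist': [-0.052, 0.0, 0.0, 0.0, 0.0], 'tool_from_camera': [[-0.001, 0.961, 0.276, 70.427], [1.0, 0.001, 0.0, -1.29], [-0.0, 0.276, -0.961, -141.801], [0.0, 0.0, 0.0, 1.0]]}
```

View pics/top0.png

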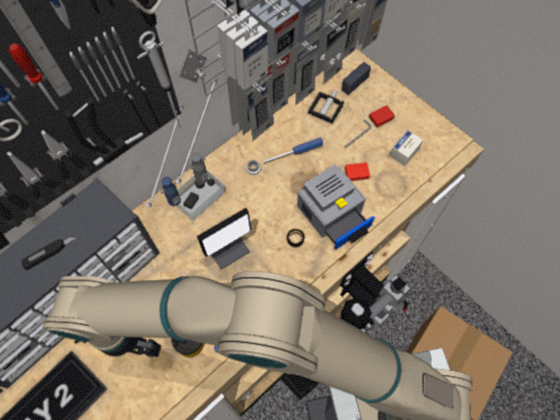

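View pics/side0.png

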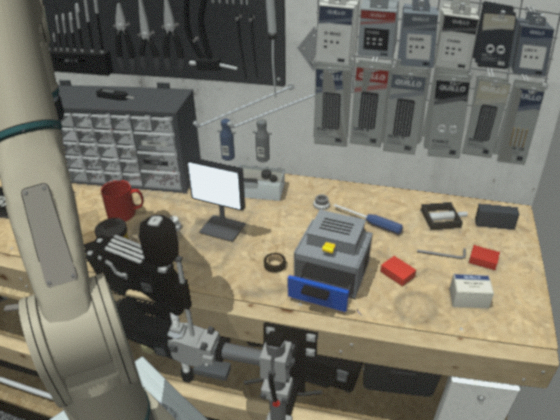

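```bash
cat > h.py <<'E'
import cv2, numpy as np
from cell import ctrl, eyes
from scipy.spatial.transform import Rotation as R
def cal(n):
    c=eyes.calibration(n); K=np.array([[c["fx"],0,c["cx"]],[0,c["fy"],c["cy"]],[0,0,1]]); 
    if n=="wrist":
        s=ctrl.read_state(); T=np.eye(4); T[:3,:3]=R.from_euler("xyz",s["tool_rot"]).as_matrix(); T[:3,3]=s["eef_pos"]; P=T@np.array(c["tool_from_camera"])
    else: P=np.array(c["pose"])
    return K,np.array(c["dist"],float),P
def ray(n,uv,C=None):
    K,d,P=C or cal(n); p=cv2.undistortPoints(np.array([[uv]],float),K,d)[0,0]
    return P[:3,3],P[:3,:3]@np.array([p[0],-p[1],-1.])
def onz(n,uv,z,C=None):
    o,v=ray(n,uv,C); return o+v*(z-o[2])/v[2]
def tri(uv1,uv2,a="side",b="top",Ca=None,Cb=None):
    o1,v1=ray(a,uv1,Ca); o2,v2=ray(b,uv2,Cb); A=np.stack([v1,-v2],1); t=np.linalg.lstsq(A,o2-o1,rcond=None)[0]
    p,q=o1+t[0]*v1,o2+t[1]*v2; return (p+q)/2,np.linalg.norm(p-q)
def proj(n,X,C=None):
    K,d,P=C or cal(n); q=(np.atleast_2d(X)-P[:3,3])@P[:3,:3]; q=q*[1,-1,-1]
    return cv2.projectPoints(q,np.zeros(3),np.zeros(3),K,d)[0][:,0]
E
python3 - <<'E'
from h import *
t=cv2.imread("pics/top0.png"); s=cv2.imread("pics/side0.png")
a=cv2.resize(t[150:270,190:390],(800,480),interpolation=cv2.INTER_CUBIC)
cv2.imwrite("pics/tc.png",a)
cv2.imwrite("pics/sc.png",cv2.resize(s[150:310,180:420],(792,528),interpolation=cv2.INTER_CUBIC))
for n,im in(("top",t),("side",s)):
    hsv=cv2.cvtColor(im,cv2.COLOR_BGR2HSV)
    for nm,lo,hi in(("yel",(22,150,120),(35,255,255)),("blue",(105,180,60),(125,255,255)),("red",(0,190,120),(6,255,255))):
        m=cv2.inRange(hsv,lo,hi); k,l,st,ce=cv2.connectedComponentsWithStats(m)
        print(n,nm,[(st[i][4],np.round(ce[i],1).tolist()) for i in range(1,k) if st[i][4]>25])
for nm,a,b,z in(("tape",(275,262),(295,238),19),("ring",(321,201),(253,167),30),("carton",(398,270),(357,171),25),("grip",(329,247.5),(341,203),117)):
    print(nm,onz("side",a,z),onz("top",b,z),tri(a,b))
E
```

```text
top yel [(np.int32(76), [340.6, 202.4])]
top blue [(np.int32(239), [352.4, 231.9])]
top red [(np.int32(68), [15.1, 51.0]), (np.int32(37), [34.8, 77.6]), (np.int32(256), [381.7, 115.5]), (np.int32(313), [357.1, 171.0])]
side yel [(np.int32(95), [328.5, 247.2])]
side blue [(np.int32(124), [322.4, 285.5])]
side red []
tape [531.97637296 145.83591054  19.        ] [532.74792463 157.83190869  19.        ] (array([539.60157342, 155.73488779,   6.44197856]), np.float64(3.492360388256465))
ring [784.90234996 218.03859695  30.        ] [790.02004961 234.00764872  30.        ] (array([801.08557699, 232.50885711,  13.45569035]), np.float64(2.4039223403241174))
carton [704.01155202 -90.52298427  25.        ] [709.73944069 -79.78739578  25.        ] (array([716.97261864, -83.61855441,  11.5675941 ]), np.float64(0.15884581192248337))
grip [571.2945241   15.56983295 117.        ] [569.9990731   18.34743918 117.        ] (array([572.15217818,  17.29951336, 114.65907772]), np.float64(2.1082600570763934))
```

View pics/tc.png

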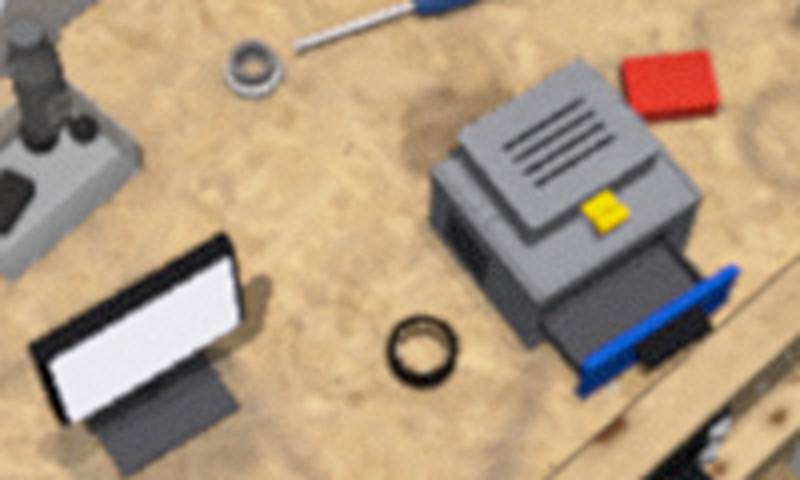

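View pics/sc.png

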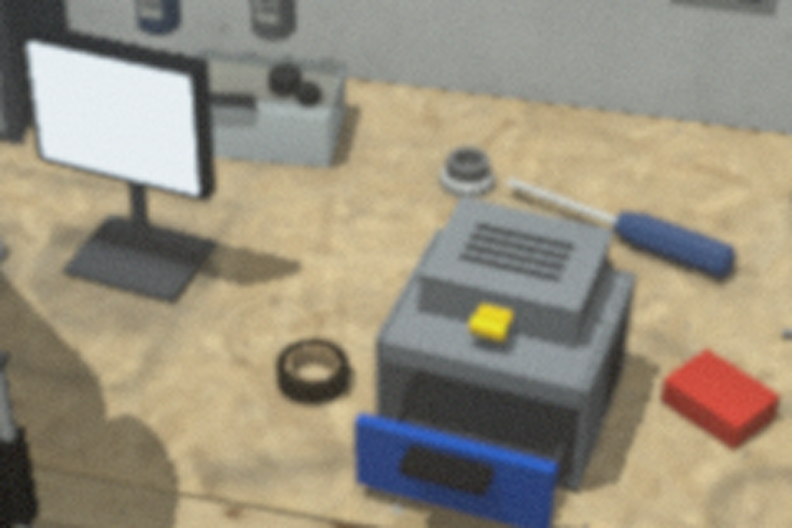

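```bash
python3 - <<'E'
from h import *
T=lambda u,v:(u/4+190-.4,v/4+150-.4); S=lambda u,v:(u/3.3+180-.35,v/3.3+150-.35)
np.set_printoptions(precision=1,suppress=True)
print("panel")
for a,b in(((27,38),(47,358)),((198,60),(227,254)),((196,194),(243,322)),((40,158),(72,423))): print(*tri(S(*a),T(*b)))
print("deck")
fl=(S(380,345),T(540,303));fr=(S(583,400),T(700,200)); 
for a,b in(fl,fr): print(*tri(a,b),onz("side",a,100),onz("top",b,100))
print("rl",onz("top",T(433,185),100),"rr side",onz("side",S(634,277),100))
print("hood fl",tri(S(420,275),T(540,228)),"rr?",tri(S(458,205),T(460,138)),tri(S(608,238),T(580,60)),"fr",tri(S(585,312),T(660,150)))
print("hood z135")
for b in((540,228),(460,138),(580,60),(660,150)): print(onz("top",T(*b),135))
for b in((420,275),(458,205),(608,238),(585,320)): print(onz("side",S(*b),135))
print("drawer front top corners",tri(S(358,417),T(580,390)),tri(S(556,464),T(738,268)))
E
```

```text
panel
[504.8 413.5 203.3] 1.885849952978511
[555.1 285.8 211.3] 9.817772714712774
[548.8 283.8 100.3] 1.3032989852992751
[501.1 412.   96.2] 1.7907015305574334
deck
[524.5  75.4  90.9] 1.6601412379391653 [518.   68.5 100. ] [519.9  77.4 100. ]
[579.2 -57.2  88.2] 0.7970698516599056 [568.1 -64.2 100. ] [574.1 -54.1 100. ]
rl [626.5 129.8 100. ] rr side [692.4 -13.7 100. ]
hood fl (array([559.8,  70. , 135.1]), np.float64(1.2479408645957415)) rr? (array([643.1, 107.3, 129.3]), np.float64(2.6591453424814584)) (array([688.3,   7.3, 127.2]), np.float64(3.112145868154579)) fr (array([607.1, -30.7, 129.3]), np.float64(4.416776647292431))
hood z135
[560.5  69.7 135. ]
[641.5 107.6 135. ]
[685.5   8.4 135. ]
[602.1 -28.  135. ]
[559.1  70.1 135. ]
[635.6 102.5 135. ]
[677.8   1.8 135. ]
[597.9 -39.5 135. ]
drawer front top corners (array([472.2,  56.5,  66.4]), np.float64(18.52772193970358)) (array([528.9, -73.2,  75.2]), np.float64(3.6857309850111033))
```

Request:
move_arm --pt "-42 -51.3 -3 0 0 133.7" --pt "-42 -51.3 -3 0 0 133.7" --pt "-42 -51.3 -3 0 0 133.7" --pt "-42 -51.3 -3 0 0 133.7" --pt "-42 -51.3 -3 0 0 133.7" --pt "-42 -51.3 -3 0 0 133.7" --pt "-42 -51.3 -3 0 0 133.7" --pt "-42 -51.3 -3 0 0 133.7" --pt "-42 -51.3 -3 0 0 133.7" --pt "-42 -51.3 -3 0 0 133.7" --pt "-42 -51.3 -3 0 0 133.7" --pt "-42 -51.3 -3 0 0 133.7" --pt "-42 -51.3 -3 0 0 133.7" --pt "-42 -51.3 -3 0 0 133.7" --pt "-42 -51.3 -3 0 0 133.7" --pt "-42 -51.3 -3 0 0 133.7" --pt "-42 -51.3 -3 0 0 133.7" --pt "-42 -51.3 -3 0 0 133.7" --pt "-42 -51.3 -3 0 0 133.7" --pt "-42 -51.3 -3 0 0 133.7" --grip -1

```text
clock: 2.1
eef_pos: [439.9, -40.2, 261.3]
tool_rot: [-3.141, -0.0, 0.403]
force: [-0.1, -0.1, -0.5]
width: -0.6
```

```bash
python3 - <<'E'
from h import *
s=ctrl.read_state(); print(s["eef_pos"],s["tool_rot"],s["qpos"],s["clock"])
im=eyes.get_image("wrist")[:,:,::-1]; cv2.imwrite("pics/w1.png",im)
a=eyes.get_image("top")[:,:,::-1];cv2.imwrite("pics/t1.png",a)
E
```

```text
[439.87459316 -40.15219646 261.32550668] [-3.14136167e+00 -1.34321197e-04  4.02578522e-01] [-0.54579389  0.37319336  0.78019612  2.04193055 -0.34602296  0.85859267
 -0.7380364 ] 2.1
```

View pics/w1.png

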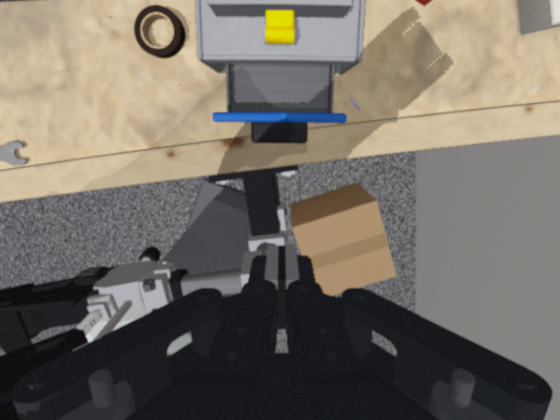

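```bash
python3 - <<'E'
from h import *
np.set_printoptions(precision=1,suppress=True)
C=cal("wrist"); im=cv2.imread("pics/w1.png"); hsv=cv2.cvtColor(im,cv2.COLOR_BGR2HSV)
m=cv2.inRange(hsv,(105,150,60),(125,255,255)); m[:100]=0; m[135:]=0
ys,xs=np.nonzero(m); print("blue",xs.min(),xs.max(),np.polyfit(xs,ys,1))
my=cv2.inRange(hsv,(22,150,120),(35,255,255)); ys,xs=np.nonzero(my); print("yel",xs.min(),xs.max(),ys.min(),ys.max(),xs.mean(),ys.mean())
D=lambda p,q:np.degrees(np.arctan2(*(p-q)[[1,0]]))-90
for nm,a,b,z in(("deck",(198,66),(362,68),100),("blue",(213,117),(346,118),83),("ledge",(252,142),(307,142),62),("grip",(265,27),(294,27),122)):
    p,q=onz("wrist",a,z,C),onz("wrist",b,z,C); print(nm,p,q,np.linalg.norm(p-q),D(p,q),(p+q)/2)
t=cv2.imread("pics/top0.png");
my=cv2.inRange(cv2.cvtColor(t,cv2.COLOR_BGR2HSV),(22,150,120),(35,255,255)); ys,xs=np.nonzero(my);
# two-view triangulation of deck front corners wrist/top , wrist/side
S=lambda u,v:(u/3.3+180-.35,v/3.3+150-.35);T=lambda u,v:(u/4+190-.4,v/4+150-.4)
for w,s,tt in(((198,66),(380,345),(540,303)),((362,68),(583,400),(700,200))):
    print(tri(w,S(*s),"wrist","side",C),tri(w,T(*tt),"wrist","top",C))
print("grip",tri((279,26),(328.5,247.2),"wrist","side",C),tri((279,26),(340.6,202.4),"wrist","top",C))
E
```

```text
blue 214 345 [  0.  114.2]
yel 265 294 10 43 279.4936170212766 26.014893617021276
deck [515.1  73.1 100. ] [571.6 -64.3 100. ] 148.56947507017202 22.33360997613552 [543.4   4.4 100. ]
blue [476.7  48.4  83. ] [527.3 -73.3  83. ] 131.7977001204663 22.574192554905068 [502.  -12.5  83. ]
ledge [466.7   4.9  62. ] [489.8 -49.5  62. ] 59.08763625169228 22.99440790658123 [478.3 -22.3  62. ]
grip [563.7  26.2 122. ] [572.9   4.5 122. ] 23.66091203831299 22.98400537763645 [568.3  15.4 122. ]
(array([516.4,  70.5, 100.8]), np.float64(5.325490245038118)) (array([517.6,  75.5,  99.2]), np.float64(6.261063217576839))
(array([571. , -63.7,  98.1]), np.float64(2.556773349012854)) (array([575.4, -60.8,  92.8]), np.float64(10.242962193470161))
grip (array([569.9,  16.2, 118.4]), np.float64(0.5169286683929667)) (array([571.8,  17.7, 114.6]), np.float64(2.9749025583459567))
```

Request:
move_arm --pt "1 -0.1 5 0 0 0" --pt "2.1 -0.2 10 0 0 0" --pt "2.1 -0.2 15 0 0 0" --pt "2.1 -0.2 19 0 0 0" --pt "2.1 -0.2 21.5 0 0 0" --pt "2.1 -0.2 21.5 0 0 0" --pt "2.1 -0.2 21.5 0 0 0"

```text
clock: 2.9
eef_pos: [458.6, -30.7, 46.6]
tool_rot: [-3.142, 0.0, 0.401]
force: [0.7, 0.5, 0.1]
width: -0.0
```

Request:
move_arm --pt "0.4 0 0 0 0 0" --pt "0.8 0 0 0 0 0" --pt "1.2 0 0 0 0 0" --pt "1.6 0 0 0 0 0" --pt "2 0 0 0 0 0" --pt "2.4 0 0 0 0 0" --pt "2.8 0 0 0 0 0" --pt "3.1 0 0 0 0 0" --pt "3.4 0 0 0 0 0" --pt "3.6 0 0 0 0 0" --pt "3.8 0 0 0 0 0" --pt "4 0 0 0 0 0"

```text
clock: 4.1
eef_pos: [495.3, -14.7, 46.2]
tool_rot: [-3.142, 0.0, 0.401]
force: [-1.2, -0.9, 0.5]
width: -0.0
```

Request:
move_arm --pt "0.1 0 0 0 0 0" --pt "0.2 0 0 0 0 0" --pt "0.3 0 0 0 0 0" --pt "0.4 0 0 0 0 0" --pt "0.5 0 0 0 0 0" --pt "0.6 0 0 0 0 0" --pt "0.7 0 0 0 0 0" --pt "0.8 0 0 0 0 0" --pt "0.9 0 0 0 0 0" --pt "1.0 0 0 0 0 0"

```text
clock: 5.1
eef_pos: [499.6, -12.7, 46.2]
tool_rot: [-3.139, 0.008, 0.399]
force: [-13.4, -5.9, 11.7]
width: -0.2
```

Request:
move_arm --pt "0.1 0 0 0 0 0" --pt "0.2 0 0 0 0 0" --pt "0.3 0 0 0 0 0"

```text
clock: 5.4
eef_pos: [504.9, -10.6, 46.1]
tool_rot: [-3.141, 0.004, 0.4]
force: [-4.4, -3.3, 1.1]
width: 0.2
```

Request:
move_arm --pt "0.1 0 0 0 0 0" --pt "0.2 0 0 0 0 0" --pt "0.3 0 0 0 0 0"

```text
clock: 5.7
eef_pos: [509.7, -8.5, 46.3]
tool_rot: [-3.141, 0.001, 0.401]
force: [-4.5, -2.3, 2.7]
width: -0.2
```

Request:
move_arm --pt "0.1 0 0 0 0 0" --pt "0.2 0 0 0 0 0"

```text
clock: 5.9
eef_pos: [509.7, -8.4, 46.3]
tool_rot: [-3.14, 0.003, 0.401]
force: [-8.6, -3.9, 6.5]
width: -0.0
```

Request:
move_arm --pt "0.1 0 0 0 0 0" --pt "0.2 0 0 0 0 0"

```text
clock: 6.1
eef_pos: [509.7, -8.4, 46.3]
tool_rot: [-3.14, 0.006, 0.4]
force: [-12.4, -5.5, 10.5]
width: 0.2
```

```bash
python3 - <<'E'
from h import *
s=ctrl.read_state(); print(s["eef_pos"],s["force"])
for n in("wrist","side"): cv2.imwrite(f"pics/{n}2.png",eyes.get_image(n)[:,:,::-1])
a=cv2.imread("pics/wrist2.png"); b=cv2.imread("pics/side2.png")
cv2.imwrite("pics/c2.png",np.hstack([a[:300,130:430],cv2.resize(b[190:310,270:420],(375,300))]))
E
```

```text
[509.73368496  -8.39697364  46.26013524] [-12.40430707  -5.51090625  10.52892315]
```

View pics/c2.png

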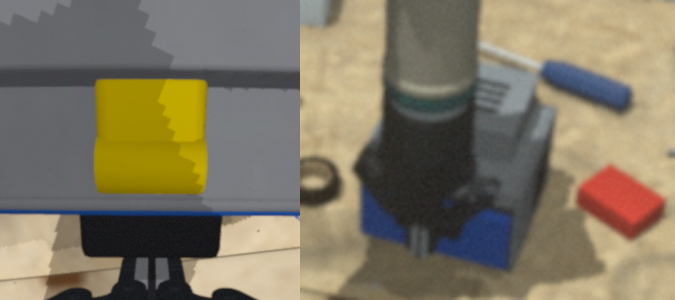

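```bash
python3 - <<'E'
from h import *
np.set_printoptions(precision=1,suppress=True)
C=cal("wrist"); s=ctrl.read_state(); 
a,b=onz("wrist",(225,160),122,C),onz("wrist",(337,160),122,C); print(a,b,np.linalg.norm(a-b),(a+b)/2)
# axis: bisect tangents of bar outline in the vertical plane
o,v1=ray("wrist",(281,138),C);o,v2=ray("wrist",(281,193),C)
v=v1/np.linalg.norm(v1)+v2/np.linalg.norm(v2); g=o+v*(117-o[2])/v[2]; print("front/rear tangent mid",g)
print("hood edge",onz("wrist",(281,80),100,C),onz("wrist",(281,70),135,C))
print("ledge",onz("wrist",(281,257),68,C),onz("wrist",(211,250),68,C),onz("wrist",(350,250),68,C))
print("o",C[2][:3,3])
E
```

```text
[561.   25.4 122. ] [570.1   3.7 122. ] 23.532575785584605 [565.6  14.5 122. ]
front/rear tangent mid [563.7  13.7 117. ]
hood edge [582.1  21.6 100. ] [580.3  20.7 135. ]
ledge [521.1  -4.1  68. ] [512.6  24.1  68. ] [535.2 -29.3  68. ]
o [574.1  17.9 187.6]
```

Request:
move_arm --pt "-1 0 0 0 0 0" --pt "-3 0 0 0 0 0" --pt "-3 0 -4 0 0 0" --pt "-3 0 -8 0 0 0" --pt "-3 0 -12 0 0 0" --pt "-1 0 -12 0 0 0" --pt "-1 0 -12 0 0 0" --pt "-1 0 -12 0 0 0" --grip 0.2

```text
clock: 7.0
eef_pos: [504.4, -10.1, 166.0]
tool_rot: [-3.141, -0.0, 0.403]
force: [-0.4, 0.4, -0.0]
width: 51.2
```

```bash
cat >> h.py <<'E'
def inc(p,yaw=None):
    s=ctrl.read_state(); M=R.from_euler("xyz",s["tool_rot"]).as_matrix(); d=M.T@(np.array(p)-s["eef_pos"])/10
    print("at",np.round(s["eef_pos"],1),np.round(np.degrees(s["tool_rot"]),2),"shift cm",np.round(d,2), "" if yaw is None else "wz %.1f"%(np.degrees(s["tool_rot"][2])-yaw),"t",s["clock"],"w",s["width"],"F",np.round(s["force"],1))
E
python3 - <<'E'
from h import *
inc((563.9,14,108))
C=cal("wrist"); im=eyes.get_image("wrist")[:,:,::-1]; cv2.imwrite("pics/w3.png",im)
hsv=cv2.cvtColor(im,cv2.COLOR_BGR2HSV); m=cv2.inRange(hsv,(22,150,60),(35,255,255)); ys,xs=np.nonzero(m); print(xs.min(),xs.max(),ys.min(),ys.max())
u=(xs.min()+xs.max())/2; print(onz("wrist",(u,ys.max()),115,C),onz("wrist",(xs.min(),ys.max()-15),120,C),onz("wrist",(xs.max(),ys.max()-15),120,C))
m=cv2.inRange(hsv,(105,150,40),(125,255,255)); m[300:]=0; ys,xs=np.nonzero(m); k=np.polyfit(xs,ys,1); print("blue slope deg",np.degrees(np.arctan(k[0])),xs.min(),xs.max(),ys.mean(),onz("wrist",(281,ys.mean()),83,C))
E
```

```text
at [504.4 -10.1 166. ] [-1.7997e+02 -1.0000e-02  2.3070e+01] shift cm [6.42 0.11 5.8 ]  t 7.0 w 51.16923250382054 F [-0.4  0.4 -0. ]
262 303 92 135
[558.17296727  11.43417246 115.        ] [561.64640637  25.88590121 120.        ] [570.97577558   3.95692615 120.        ]
blue slope deg 0.6160286381354959 192 372 154.7870538415003 [543.38800656   6.18244218  83.        ]
```

Request:
move_arm --pt "3.5 0.1 0 0 0 0" --pt "6.5 0.1 0.5 0 0 0" --pt "6.5 0.1 2.5 0 0 0" --pt "6.5 0.1 4.5 0 0 0" --pt "6.5 0.1 5.7 0 0 0" --pt "6.5 0.1 5.7 0 0 0"

```text
clock: 7.65
eef_pos: [562.6, 13.3, 107.2]
tool_rot: [-3.14, 0.004, 0.4]
force: [-1.0, -0.5, -0.3]
width: 51.2
```

Request:
move_arm --pt "0 0 0 0 0 0" --pt "0 0 0 0 0 0" --pt "0 0 0 0 0 0" --pt "0 0 0 0 0 0" --pt "0 0 0 0 0 0" --grip -0.9

```text
clock: 8.15
eef_pos: [564.4, 14.7, 110.3]
tool_rot: [-3.14, -0.001, 0.401]
force: [-3.0, 3.2, 6.6]
width: 22.4
```

```bash
python3 - <<'E'
from h import *
inc((563.9,14,108))
cv2.imwrite("pics/w4.png",eyes.get_image("wrist")[:,:,::-1])
# arc increments: grip rel hinge
r0=np.array([-110,16.])
for a in np.radians(np.linspace(0,114,20)):
    c,s=np.cos(a),np.sin(a); p=np.array([c*r0[0]+s*r0[1],-s*r0[0]+c*r0[1]])-r0; print(f"[{p[0]/10:.1f}, 0, {-p[1]/10:.1f}, 0, 0, 0], ",end="")
E
```

```text
at [564.4  14.7 110.3] [-1.7989e+02 -4.0000e-02  2.3000e+01] shift cm [-0.08  0.04  0.23]  t 8.15 w 22.446370285764747 F [-3.   3.2  6.6]
[0.0, 0, -0.0, 0, 0, 0], [0.2, 0, -1.1, 0, 0, 0], [0.6, 0, -2.3, 0, 0, 0], [1.0, 0, -3.3, 0, 0, 0], [1.6, 0, -4.3, 0, 0, 0], [2.3, 0, -5.3, 0, 0, 0], [3.0, 0, -6.2, 0, 0, 0], [3.9, 0, -6.9, 0, 0, 0], [4.8, 0, -7.6, 0, 0, 0], [5.8, 0, -8.2, 0, 0, 0], [6.9, 0, -8.7, 0, 0, 0], [8.0, 0, -9.1, 0, 0, 0], [9.1, 0, -9.4, 0, 0, 0], [10.3, 0, -9.5, 0, 0, 0], [11.4, 0, -9.5, 0, 0, 0], [12.6, 0, -9.4, 0, 0, 0], [13.7, 0, -9.2, 0, 0, 0], [14.9, 0, -8.8, 0, 0, 0], [15.9, 0, -8.4, 0, 0, 0], [16.9, 0, -7.8, 0, 0, 0],
```

Request:
move_arm --pt "0.2 0 -1.1 0 0 0" --pt "0.6 0 -2.3 0 0 0" --pt "1.0 0 -3.3 0 0 0" --pt "1.6 0 -4.3 0 0 0" --pt "2.3 0 -5.3 0 0 0" --pt "3.0 0 -6.2 0 0 0" --pt "3.9 0 -6.9 0 0 0" --pt "4.8 0 -7.6 0 0 0" --pt "4.8 0 -7.6 0 0 0"

```text
clock: 9.1
eef_pos: [609.8, 33.6, 185.2]
tool_rot: [3.141, -0.001, 0.403]
force: [2.7, 2.1, -9.8]
width: 22.1
```

```bash
python3 - <<'E'
from h import *
inc((563.9,14,108))
a=eyes.get_image("side")[:,:,::-1]; b=eyes.get_image("wrist")[:,:,::-1]
cv2.imwrite("pics/c5.png",np.hstack([cv2.resize(a[160:320,250:430],(360,320)),b[100:420,80:500]]))
E
```

```text
at [609.8  33.6 185.2] [ 1.7998e+02 -4.0000e-02  2.3090e+01] shift cm [-4.99 -0.    7.72]  t 9.1 w 22.058686371304944 F [ 2.7  2.1 -9.8]
```

View pics/c5.png

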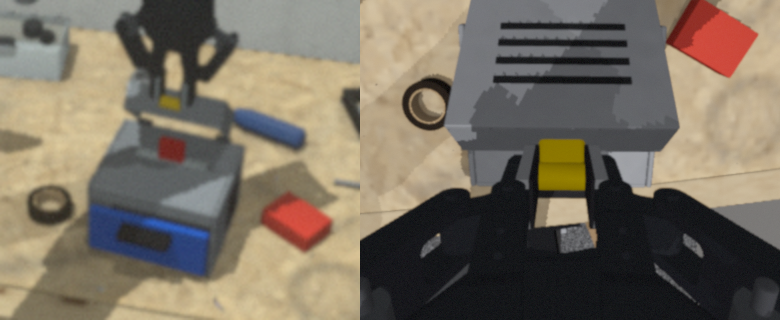

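Request:
move_arm --pt "1.0 0 -0.6 0 0 0" --pt "2.1 0 -1.1 0 0 0" --pt "3.2 0 -1.5 0 0 0" --pt "4.3 0 -1.8 0 0 0" --pt "5.5 0 -1.9 0 0 0" --pt "6.6 0 -1.9 0 0 0" --pt "7.8 0 -1.8 0 0 0" --pt "8.9 0 -1.6 0 0 0" --pt "10.1 0 -1.2 0 0 0" --pt "10.7 0 -1.0 0 0 0" --pt "11.1 0 -0.8 0 0 0" --pt "11.1 0 -0.8 0 0 0"

```text
clock: 10.4
eef_pos: [712.5, 76.1, 195.9]
tool_rot: [3.141, -0.004, 0.401]
force: [0.2, 4.0, 5.6]
width: 19.7
```

Request:
move_arm --pt "0.4 0 0.2 0 0 0" --pt "0.4 0 0.2 0 0 0"

```text
clock: 10.6
eef_pos: [716.3, 77.7, 194.2]
tool_rot: [3.141, -0.005, 0.401]
force: [0.2, 4.1, 5.9]
width: 19.4
```

Request:
move_arm --pt "0.4 0 0.2 0 0 0" --pt "0.4 0 0.2 0 0 0"

```text
clock: 10.8
eef_pos: [720.0, 79.3, 192.2]
tool_rot: [3.141, -0.005, 0.401]
force: [0.6, 3.5, 6.8]
width: 19.9
```

Request:
move_arm --pt "0.4 0 0.3 0 0 0" --pt "0.4 0 0.3 0 0 0"

```text
clock: 11.0
eef_pos: [724.5, 81.1, 189.8]
tool_rot: [3.14, -0.007, 0.401]
force: [2.2, 4.1, 7.1]
width: 19.1
```

```bash
python3 - <<'E'
from h import *
inc((563.9,14,108))
a=eyes.get_image("side")[:,:,::-1]; b=eyes.get_image("wrist")[:,:,::-1]
cv2.imwrite("pics/c6.png",np.hstack([cv2.resize(a[130:290,250:430],(450,400)),b[20:420,110:450]]))
E
```

```text
at [724.5  81.1 189.8] [179.93  -0.39  23.  ] shift cm [-17.46  -0.11   8.06]  t 11.0 w 19.14090184706913 F [2.2 4.1 7.1]
```

View pics/c6.png

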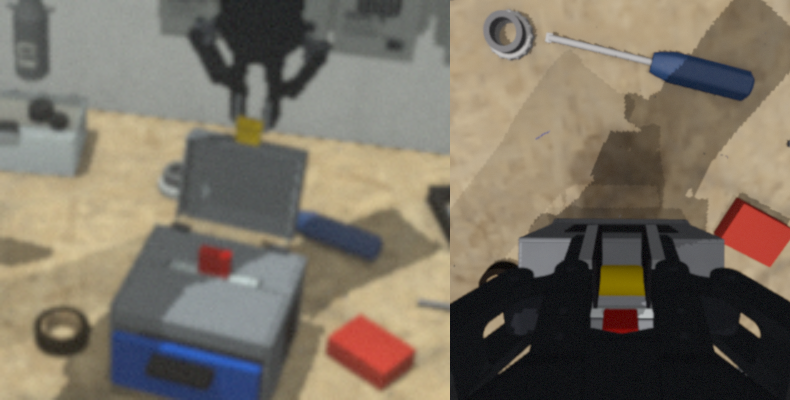

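```bash
python3 - <<'E'
from h import *
np.set_printoptions(precision=1,suppress=True)
r={}
for n in("side","top","wrist"):
    im=eyes.get_image(n)[:,:,::-1]; m=cv2.inRange(cv2.cvtColor(im,cv2.COLOR_BGR2HSV),(22,150,60),(35,255,255)); ys,xs=np.nonzero(m)
    if len(xs): r[n]=((xs.min()+xs.max())/2,(ys.min()+ys.max())/2); print(n,len(xs),xs.min(),xs.max(),ys.min(),ys.max())
C=cal("wrist")
print(tri(r["side"],r["wrist"],"side","wrist"))
if "top" in r: print(tri(r["side"],r["top"]),tri(r["top"],r["wrist"],"top","wrist"))
x=np.array([.9225,.386,0]); c=np.array([608.5,32.6,0])
for a in(80,90,100,110):
    t=np.radians(a); p=c+x*(62-110*np.cos(t)+16*np.sin(t))+[0,0,101+110*np.sin(t)+16*np.cos(t)]; print(a,p,proj("side",p)[0],proj("wrist",p)[0])
E
```

```text
side 82 345 354 177 187
top 55 184 203 339 356
wrist 1331 259 304 285 315
(array([708. ,  72.9, 196.8]), np.float64(1.113536437809184))
(array([405.3, 222.7, 284.9]), np.float64(598.39753819931)) (array([421.9, 252.8, -89.6]), np.float64(554.8918116921681))
80 [662.6  55.2 212.1] [343.4 187.5] [279.7 402. ]
90 [680.5  62.7 211. ] [345.7 183.4] [279.8 369.4]
100 [697.9  70.  206.6] [347.8 180.7] [280.  330.4]
110 [714.3  76.9 198.9] [349.6 179.5] [280.1 288.8]
```

Request:
move_arm --pt "0 0 0 0 0 0" --pt "0 0 0 0 0 0" --pt "0 0 0 0 0 0" --pt "0 0 -2 0 0 0" --pt "0 0 -4 0 0 0" --pt "0 0 -4 0 0 0" --pt "0 0 -4 0 0 0" --grip 0.3

```text
clock: 11.95
eef_pos: [722.0, 80.0, 226.1]
tool_rot: [3.141, 0.0, 0.401]
force: [0.6, -0.8, 0.3]
width: 55.6
```

```bash
python3 - <<'E'
from h import *
np.set_printoptions(precision=1,suppress=True)
inc((640,45,233),113)
r={}
for n in("side","wrist"):
    im=eyes.get_image(n)[:,:,::-1]; cv2.imwrite(f"pics/{n}7.png",im); m=cv2.inRange(cv2.cvtColor(im,cv2.COLOR_BGR2HSV),(22,150,60),(35,255,255)); ys,xs=np.nonzero(m)
    r[n]=((xs.min()+xs.max())/2,(ys.min()+ys.max())/2); print(n,len(xs),xs.min(),xs.max(),ys.min(),ys.max())
print(tri(r["side"],r["wrist"],"side","wrist"))
x=np.array([.9225,.386,0]); y=np.array([-.386,.9225,0]); c=np.array([608.5,32.6,0])
for a in(90,100,105,110):
    t=np.radians(a); q=[]
    for r0,z0 in((-110-7,16),(-110,23),(-110,9)):
        for yy in(-12,12): q.append(c+y*yy+x*(62+r0*np.cos(t)+z0*np.sin(t))+[0,0,101-r0*np.sin(t)+z0*np.cos(t)])
    w,s=proj("wrist",q),proj("side",q); print(a,"w",w.min(0),w.max(0),"s",s.min(0),s.max(0))
a=cv2.imread("pics/side7.png");b=cv2.imread("pics/wrist7.png")
cv2.imwrite("pics/c7.png",np.hstack([cv2.resize(a[150:270,290:410],(400,400),interpolation=cv2.INTER_CUBIC),b[:400,110:500]]))
E
```

```text
at [722.   80.  226.1] [180.   0.  23.] shift cm [-8.9  0.  -0.7] wz -90.0 t 11.95 w 55.59589811258321 F [ 0.6 -0.8  0.3]
side 75 345 353 178 187
wrist 927 262 302 252 275
(array([706.8,  73. , 195.9]), np.float64(0.5720349014835822))
90 w [259.8 308.6] [302.5 329.1] s [339.7 179.8] [351.6 186.1]
100 w [259.7 274.7] [302.9 298.1] s [342.  176.9] [353.6 182.9]
105 w [259.8 257.5] [302.9 281.6] s [343. 176.] [354.5 181.8]
110 w [260.1 240.5] [302.8 264.8] s [344.  175.6] [355.3 181.1]
```

View pics/c7.png

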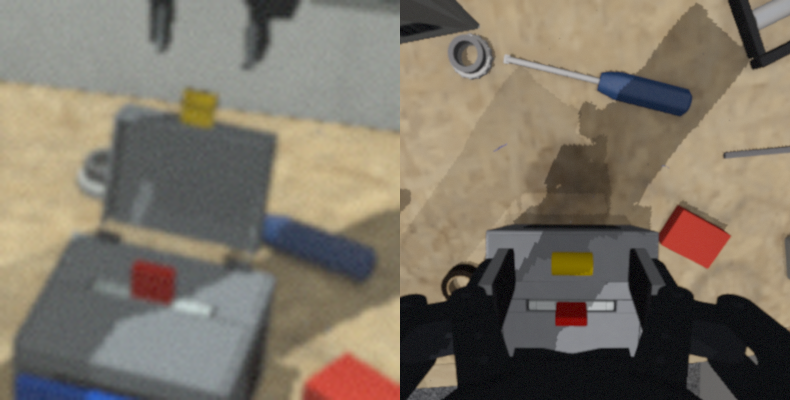

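Request:
move_arm --pt "-4 0 -0.5 0 0 0" --pt "-6.8 0 -0.5 0 0 0" --pt "-6.8 0 0 0 0 0" --pt "-6.8 0 3 0 0 0" --pt "-6.8 0 6 0 0 0" --pt "-6.8 0 6 0 0 0" --pt "-6.8 0 6 0 0 0" --grip -1

```text
clock: 12.75
eef_pos: [659.5, 54.0, 165.7]
tool_rot: [-3.142, 0.002, 0.402]
force: [-0.2, -0.3, 0.2]
width: -0.0
```

Request:
move_arm --pt "0.5 0 0 0 0 0" --pt "1 0 0 0 0 0" --pt "1.5 0 0 0 0 0" --pt "2 0 0 0 0 0" --pt "2 0 0 0 0 0"

```text
clock: 13.25
eef_pos: [678.8, 62.3, 166.5]
tool_rot: [3.141, -0.001, 0.402]
force: [0.3, -0.9, -0.9]
width: -0.3
```

Request:
move_arm --pt "0.2 0 0 0 0 0" --pt "0.4 0 0 0 0 0" --pt "0.4 0 0 0 0 0"

```text
clock: 13.55
eef_pos: [681.6, 63.3, 166.2]
tool_rot: [3.142, 0.0, 0.401]
force: [0.3, 1.0, -0.4]
width: -0.3
```

Request:
move_arm --pt "0.2 0 0 0 0 0" --pt "0.4 0 0 0 0 0" --pt "0.4 0 0 0 0 0"

```text
clock: 13.85
eef_pos: [685.4, 64.9, 166.1]
tool_rot: [-3.142, 0.0, 0.401]
force: [-0.1, -0.7, -1.1]
width: -0.1
```

Request:
move_arm --pt "0.3 0 0 0 0 0" --pt "0.6 0 0 0 0 0" --pt "0.6 0 0 0 0 0"

```text
clock: 14.15
eef_pos: [685.9, 65.1, 165.9]
tool_rot: [-3.139, 0.011, 0.4]
force: [-13.2, -3.3, 7.8]
width: -0.3
```

Request:
move_arm --pt "0.3 0 0 0 0 0" --pt "0.6 0 0 0 0 0" --pt "0.6 0 0 0 0 0"

```text
clock: 14.45
eef_pos: [686.2, 65.2, 165.8]
tool_rot: [-3.136, 0.022, 0.398]
force: [-25.7, -5.9, 14.4]
width: 0.1
```

Request:
move_arm --pt "0.2 0 0 0 0 0" --pt "0.4 0 0 0 0 0" --pt "0.4 0 0 0 0 0"

```text
clock: 14.75
eef_pos: [686.4, 65.3, 165.7]
tool_rot: [-3.134, 0.029, 0.397]
force: [-35.1, -8.0, 20.3]
width: -0.4
```

Request:
move_arm --pt "0.2 0 0 0 0 0" --pt "0.4 0 0 0 0 0" --pt "0.4 0 0 0 0 0"

```text
clock: 15.05
eef_pos: [686.5, 65.4, 165.6]
tool_rot: [-3.132, 0.037, 0.395]
force: [-43.2, -9.5, 25.8]
width: -0.1
```

Request:
move_arm --pt "-1.5 0 0 0 0 0" --pt "-4.5 0 0 0 0 0" --pt "-7.5 0 -2 0 0 0" --pt "-9.1 0 -3.5 0 0 -20" --pt "-9.1 0 -3.5 0 0 -90" --pt "-9.1 0 -3.5 0 0 -90" --pt "-9.1 0 -3.5 0 0 -90" --pt "-9.1 0 -3.5 0 0 -90" --pt "-9.1 0 -3.5 0 0 -90" --pt "-9.1 0 -3.5 0 0 -90" --pt "-9.1 0 -3.5 0 0 -90" --pt "-9.1 0 -3.5 0 0 -90" --pt "-9.1 0 -3.5 0 0 -90" --pt "-9.1 0 -3.5 0 0 -90" --pt "-9.1 0 -3.5 0 0 -90" --pt "-9.1 0 -3.5 0 0 -90" --grip -0.1

```text
clock: 16.65
eef_pos: [620.3, 37.0, 201.5]
tool_rot: [3.141, 0.0, 1.97]
force: [0.2, -0.2, -0.1]
width: 38.6
```

```bash
python3 - <<'E'
from h import *
np.set_printoptions(precision=1,suppress=True)
inc((619.6,37.2,104),112.7)
C=cal("wrist"); w=eyes.get_image("wrist")[:,:,::-1]; cv2.imwrite("pics/w8.png",w)
s=eyes.get_image("side")[:,:,::-1]; cv2.imwrite("pics/s8.png",s)
m=cv2.inRange(cv2.cvtColor(w,cv2.COLOR_BGR2HSV),(0,170,50),(8,255,255)); k,l,st,ce=cv2.connectedComponentsWithStats(m)
for i in range(1,k):
    if st[i][4]>80:
        b=cv2.minAreaRect(cv2.findContours((l==i).astype(np.uint8),0,2)[0][0]); print(st[i],b)
        for p in cv2.boxPoints(b): print(p,onz("wrist",p,126,C),onz("wrist",p,100,C))
E
```

```text
at [620.3  37.  201.5] [180.    0.  112.9] shift cm [ 0.1 -0.1  9.8] wz 0.2 t 16.65 w 38.59136874070154 F [ 0.2 -0.2 -0.1]
[275 189  15  43 577] ((282.0, 210.0), (42.0, 14.0), 90.0)
[275. 189.] [607.5  52.7 126. ] [609.3  47.  100. ]
[289. 189.] [616.7  56.6 126. ] [619.6  51.3 100. ]
[289. 231.] [629.2  27.3 126. ] [633.7  18.6 100. ]
[275. 231.] [619.7  23.3 126. ] [623.   14.1 100. ]
[ 284  287   46   50 1604] ((310.1579895019531, 307.87109375), (45.960845947265625, 46.143226623535156), 24.22774314880371)
[279.7 319.5] [652.6 -46.2 126. ] [659.8 -63.7 100. ]
[298.7 277.4] [651.3  -5.1 126. ] [658.4 -17.7 100. ]
[340.6 296.3] [688.8  -7.6 126. ] [700.4 -20.6 100. ]
[321.6 338.3] [692.  -49.8 126. ] [703.9 -67.8 100. ]
```

View pics/w8.png

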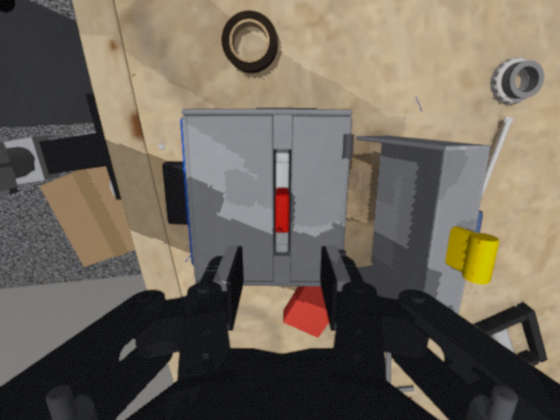

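Request:
move_arm --pt "0.3 -0.1 3 0 0 0" --pt "0.3 -0.1 6 0 0 0" --pt "0.3 -0.1 8 0 0 0" --pt "0.3 -0.1 9.2 0 0 0" --pt "0.3 -0.1 9.6 0 0 0" --pt "0.3 -0.1 9.6 0 0 0" --pt "0.3 -0.1 9.6 0 0 0"

```text
clock: 17.45
eef_pos: [618.7, 39.5, 106.3]
tool_rot: [3.14, 0.001, 1.972]
force: [-0.8, 0.8, -0.3]
width: 38.3
```

Request:
move_arm --pt "0 0 0 0 0 0" --pt "0 0 0 0 0 0" --pt "0 0 0 0 0 0" --pt "0 0 0 0 0 0" --pt "0 0 0 0 0 0" --pt "0 0 0 0 0 0" --grip -1

```text
clock: 18.05
eef_pos: [618.8, 39.6, 106.3]
tool_rot: [3.139, 0.001, 1.972]
force: [0.7, 0.7, 6.3]
width: 8.7
```

Request:
move_arm --pt "0 0 -0.3 0 0 0" --pt "0 0 -0.8 0 0 0" --pt "0 0 -1.4 0 0 0" --pt "0 0 -2 0 0 0" --pt "0 0 -2.6 0 0 0" --pt "0 0 -3.2 0 0 0" --pt "0 0 -3.8 0 0 0" --pt "0 0 -4.6 0 0 0" --pt "0 0 -5.4 0 0 0" --pt "0 0 -6.2 0 0 0" --pt "0 0 -7 0 0 0" --pt "0 0 -8 0 0 0" --pt "0 0 -9 0 0 0" --pt "0 0 -10 0 0 0" --pt "0 0 -10.5 0 0 0" --pt "0 0 -11 0 0 0" --pt "0 0 -11 0 0 0"

```text
clock: 19.75
eef_pos: [618.2, 39.5, 216.0]
tool_rot: [3.141, 0.0, 1.972]
force: [0.1, 0.4, -0.6]
width: 8.4
```

```bash
python3 - <<'E'
from h import *
inc((470,328,260),112)
s=eyes.get_image("side")[:,:,::-1]; cv2.imwrite("pics/s9.png",s); w=eyes.get_image("wrist")[:,:,::-1]
cv2.imwrite("pics/c9.png",np.hstack([cv2.resize(s[100:300,230:430],(400,400),interpolation=cv2.INTER_CUBIC),w[:400,80:480]]))
# panel again, unobstructed: white mask corners
for n in("side","top"):
    im=eyes.get_image(n)[:,:,::-1]; m=cv2.inRange(cv2.cvtColor(im,cv2.COLOR_BGR2HSV),(0,0,215),(180,40,255)); k,l,st,ce=cv2.connectedComponentsWithStats(m)
    for i in range(1,k):
        if st[i][4]>500: 
            c=cv2.findContours((l==i).astype(np.uint8),0,1)[0][0]; print(n,st[i],cv2.approxPolyDP(c,4,True)[:,0].tolist())
E
```

```text
at [618.2  39.5 216. ] [1.7994e+02 2.0000e-02 1.1299e+02] shift cm [32.34 -2.37 -4.42] wz 1.0 t 19.75 w 8.40274059201243 F [ 0.1  0.4 -0.6]
side [ 189  163   51   45 1578] [[189, 164], [195, 197], [239, 207], [236, 174]]
top [203 215  46  40 746] [[246, 215], [205, 239], [207, 253], [246, 232]]
top [328 372  30  48 812] [[329, 373], [339, 419], [355, 419], [353, 396], [337, 372]]
```

View pics/c9.png

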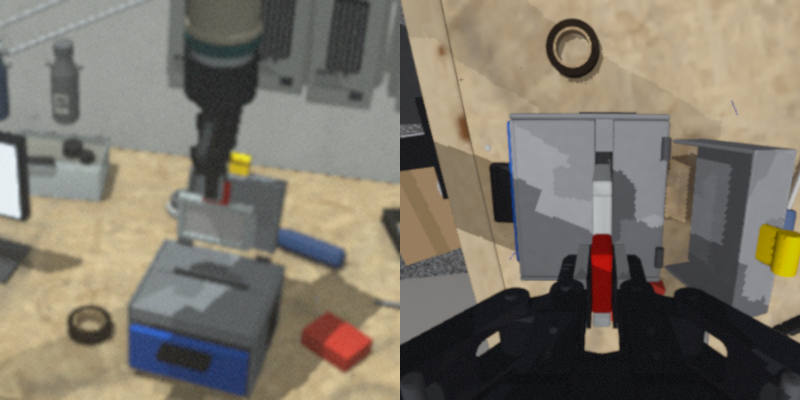

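Request:
move_arm --pt "1.5 -0.5 -1.5 0 0 0" --pt "4 -1.5 -3 0 0 0.5" --pt "7 -2.5 -3.4 0 0 1" --pt "10 -3.5 -3.4 0 0 1.5" --pt "13 -4.5 -3.4 0 0 2" --pt "16 -5.5 -3.4 0 0 2" --pt "19 -6.5 -3.4 0 0 2" --pt "22 -7 -3.4 0 0 2" --pt "25 -7.5 -3.4 0 0 2" --pt "28 -8.3 -3.4 0 0 2" --pt "30.5 -9 -3.4 0 0 2" --pt "32 -9.3 -3.4 0 0 2" --pt "32.4 -9.3 -3.4 0 0 2" --pt "32.4 -9.3 -3.4 0 0 2"

```text
clock: 21.35
eef_pos: [405.3, 302.0, 249.8]
tool_rot: [3.141, -0.0, 1.939]
force: [-0.4, 0.5, -1.1]
width: 8.4
```

```bash
python3 - <<'E'
from h import *
inc((470,328,185),110.9)
w=eyes.get_image("wrist")[:,:,::-1];cv2.imwrite("pics/w10.png",w)
for n in("side","top"):cv2.imwrite(f"pics/{n}10.png",eyes.get_image(n)[:,:,::-1])
E
```

```text
at [405.3 302.  249.8] [ 1.7997e+02 -2.0000e-02  1.1108e+02] shift cm [0.09 6.97 6.48] wz 0.2 t 21.35 w 8.445147298449681 F [-0.4  0.5 -1.1]
```

View pics/w10.png

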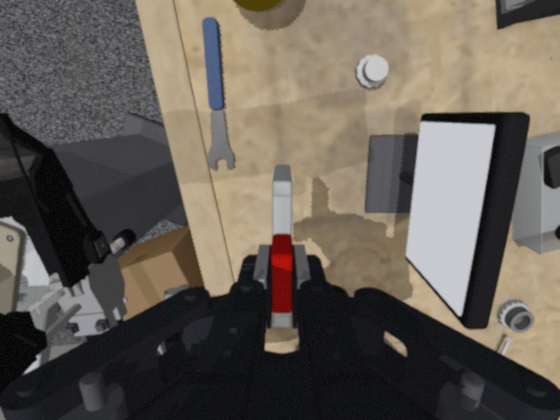

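```bash
python3 - <<'E'
from h import *
np.set_printoptions(precision=1,suppress=True)
from scipy.optimize import least_squares
def quad(im,box,v):
    m=np.zeros(im.shape[:2],np.uint8); x0,y0,x1,y1=box; m[y0:y1,x0:x1]=cv2.inRange(cv2.cvtColor(im,cv2.COLOR_BGR2HSV),(0,0,v),(180,60,255))[y0:y1,x0:x1]
    k,l,st,ce=cv2.connectedComponentsWithStats(m); i=1+np.argmax(st[1:,4]); c=cv2.findContours((l==i).astype(np.uint8),0,1)[0][0]
    print(st[i],cv2.approxPolyDP(c,5,True)[:,0].tolist()); h=cv2.convexHull(c)
    return cv2.approxPolyDP(h,5,True)[:,0].astype(float)
Q={}
Q["wrist"]=quad(cv2.imread("pics/w10.png"),(395,100,520,330),165)
Q["side"]=quad(cv2.imread("pics/side0.png"),(170,150,260,220),165)
Q["top"]=quad(cv2.imread("pics/top0.png"),(190,195,260,270),165)
Cs={n:cal(n) for n in Q}
# model: rect on vertical plane: cx,cy,yaw,half w,half h (z mid 150)
def pts(p):
    y=np.array([-np.sin(p[2]),np.cos(p[2]),0]); return np.array([[p[0],p[1],150]+y*a*p[3]+[0,0,b*p[4]] for a,b in((1,1),(-1,1),(-1,-1),(1,-1))])
def match(q,pr): return np.array([q[np.argmin(np.linalg.norm(q-x,axis=1))]-x for x in pr])
def f(p,ns): return np.concatenate([match(Q[n],proj(n,pts(p),Cs[n])).ravel() for n in ns])
p0=[527.5,348.7,np.radians(20.9),68,53]
for ns in(["wrist"],["side","top"],["side","top","wrist"]):
    r=least_squares(f,p0,args=(ns,)); print(ns,r.x[:2],np.degrees(r.x[2]),r.x[3:],"res",r.fun.round(1))
    x=r.x; print("target TCP 60mm",x[:2]-60*np.array([np.cos(x[2]),np.sin(x[2])]))
E
```

```text
[  406   122    89   194 11487] [[421, 122], [406, 255], [459, 315], [494, 126]]
[ 188  163   52   46 1691] [[188, 164], [193, 197], [239, 208], [236, 173]]
[203 215  47  41 812] [[246, 215], [203, 240], [208, 255], [249, 230]]
['wrist'] [525.6 344.6] 20.793189788058065 [66.2 51.5] res [ 0.2  0.1 -0.1 -0.2  0.2  0.2 -0.4 -0.1]
target TCP 60mm [469.5 323.3]
['side', 'top'] [526.1 348.7] 21.960839485522435 [65.4 50.7] res [-0.3  1.  -0.1 -0.2  0.3  0.4  0.3  0.3 -0.3 -0.7 -0.4  0.3  0.2 -0.2
 -0.4  0.1]
target TCP 60mm [470.4 326.2]
['side', 'top', 'wrist'] [525.5 345.1] 20.8977284742292 [66.  51.5] res [-1.   1.  -0.9 -0.9 -0.5 -0.9 -0.5 -0.3 -1.2 -0.2 -2.2  0.3 -1.5 -0.5
 -1.3  0.3  0.3  0.6 -0.6  0.7 -0.1  0.9 -0.4  0.3]
target TCP 60mm [469.4 323.7]
```

```bash
python3 - <<'E'
from h import *
np.set_printoptions(precision=1,suppress=True)
w=cv2.imread("pics/w10.png"); hsv=cv2.cvtColor(w,cv2.COLOR_BGR2HSV)
m=cv2.inRange(hsv,(0,170,50),(8,255,255)); m[:, :230]=0; m[:,330:]=0; ys,xs=np.nonzero(m); print("red",xs.min(),xs.max(),ys.min(),ys.max())
print("col282", [(r,w[r,282].tolist()) for r in list(range(160,202,3))+list(range(306,336,3))])
c=eyes.calibration("wrist"); K,d,_=cal("wrist"); P=np.array(c["tool_from_camera"]); C=(K,d,P)
for nm,uv,z in(("tab far",(282,ys.max()),-19.7),("tab near top",(282,ys.min()),-19.7),("tab near bot",(282,ys.min()),6),("pl far",(282,327),6.3),("pl near",(282,167),6.3),("pl near",(282,180),6.3),("pl near lowedge",(282,167),63.3)): print(nm,onz("wrist",uv,z,C))
cv2.imwrite("pics/c11.png",cv2.resize(w[150:340,230:340],(440,760),interpolation=cv2.INTER_CUBIC)[:600])
E
```

```text
red 270 292 235 311
col282 [(160, [111, 136, 151]), (163, [109, 132, 146]), (166, [103, 102, 101]), (169, [104, 102, 100]), (172, [102, 102, 99]), (175, [104, 103, 101]), (178, [104, 103, 101]), (181, [147, 147, 143]), (184, [182, 182, 178]), (187, [181, 181, 178]), (190, [178, 178, 175]), (193, [174, 172, 169]), (196, [164, 164, 159]), (199, [178, 177, 174]), (306, [7, 11, 110]), (309, [6, 10, 111]), (312, [49, 49, 109]), (315, [128, 127, 124]), (318, [137, 136, 133]), (321, [137, 136, 133]), (324, [136, 136, 133]), (327, [101, 108, 112]), (330, [72, 90, 102]), (333, [78, 98, 110])]
tab far [-15.2  -1.  -19.7]
tab near top [ 21.6  -1.  -19.7]
tab near bot [11.6 -0.9  6. ]
pl far [-43.7  -0.9   6.3]
pl near [46.1 -0.9  6.3]
pl near [39.8 -0.9  6.3]
pl near lowedge [37.1 -0.8 63.3]
```

Request:
move_arm --pt "0 0 1.5 0 0 0" --pt "0 0 3.5 0 0 0.2" --pt "0 0.5 5 0 0 0.2" --pt "0 1.5 6 0 0 0.2" --pt "-0.1 2.7 6.5 0 0 0.2" --pt "-0.1 4 6.5 0 0 0.2" --pt "-0.1 5.2 6.5 0 0 0.2" --pt "-0.1 6.2 6.5 0 0 0.2" --pt "-0.1 6.6 6.5 0 0 0.2" --pt "-0.1 6.7 6.5 0 0 0.2" --pt "-0.1 6.7 6.5 0 0 0.2" --pt "-0.1 6.7 6.5 0 0 0.2"

```text
clock: 22.7
eef_pos: [468.1, 324.4, 184.3]
tool_rot: [-3.141, -0.0, 1.934]
force: [0.5, 0.0, -1.3]
width: 8.8
```

```bash
python3 - <<'E'
from h import *
inc((468.8,325.5,185),110.85)
a=eyes.get_image("side")[:,:,::-1]; w=eyes.get_image("wrist")[:,:,::-1]; cv2.imwrite("pics/s12.png",a); cv2.imwrite("pics/w12.png",w)
cv2.imwrite("pics/c12.png",np.hstack([cv2.resize(a[120:260,150:290],(500,500),interpolation=cv2.INTER_CUBIC),cv2.resize(w[60:360,250:550],(300,500))]))
E
```

```text
at [468.1 324.4 184.3] [-1.7996e+02 -1.0000e-02  1.1080e+02] shift cm [ 0.08  0.11 -0.07] wz -0.0 t 22.7 w 8.832545909285164 F [ 0.5  0.  -1.3]
```

```bash
python3 - <<'E'
from h import *
np.set_printoptions(precision=1,suppress=True)
w=cv2.imread("pics/w12.png"); g=cv2.cvtColor(w,cv2.COLOR_BGR2HSV); m=cv2.inRange(g,(0,0,165),(180,60,255)); m[:,:300]=0
k,l,st,ce=cv2.connectedComponentsWithStats(m); i=1+np.argmax(st[1:,4]); c=cv2.findContours((l==i).astype(np.uint8),0,1)[0][0]; a=cv2.approxPolyDP(cv2.convexHull(c),4,True)[:,0]; print(st[i],a.tolist())
C=cal("wrist")
for p in a: print(p,"z201.5",onz("wrist",p,201.5,C),"z98.5",onz("wrist",p,98.5,C))
s=cv2.imread("pics/s12.png"); x=np.array([.935,.355,0]); y=np.array([-.355,.935,0]); pc=np.array([468.8,322.5,150])
for a_,b in((1,1),(-1,1),(-1,-1),(1,-1)): print("plate side",a_,b,proj("side",pc+y*42*a_-x*5+[0,0,28.5*b])[0])
gs=cv2.cvtColor(s,cv2.COLOR_BGR2GRAY)
u=proj("side",[pc+y*42*a_+[0,0,28.5*b] for a_ in(1,-1) for b in(.8,-.8)])
for r in range(int(u[:,1].min())-4,int(u[:,1].max())+5,2): print(r,gs[r,int(u[:,0].min())-10:int(u[:,0].max())+11].tolist())
print(int(u[:,0].min())-10)
E
```

```text
[  357   120    83   188 11876] [[367, 120], [439, 122], [416, 307], [357, 287]]
[367 120] z201.5 [473.8 399.5 201.5] z98.5 [499.8 408.3  98.5]
[439 122] z201.5 [500.7 409.2 201.5] z98.5 [548.8 426.   98.5]
[416 307] z201.5 [531.  331.8 201.5] z98.5 [604.2 284.7  98.5]
[357 287] z201.5 [500.5 331.9 201.5] z98.5 [548.5 284.8  98.5]
plate side 1 1 [184.7 187. ]
plate side -1 1 [215.7 194.7]
plate side -1 -1 [217.7 214.4]
plate side 1 -1 [187.4 206.4]
183 [125, 128, 130, 122, 100, 84, 69, 68, 66, 63, 59, 56, 56, 76, 130, 193, 210, 165, 98, 54, 49, 50, 55, 65, 86, 89, 79, 72, 66, 77, 138, 212, 236, 241, 239, 237, 239, 240, 239, 240, 238, 239, 238, 238, 239, 238, 237, 238, 239, 239, 239, 240, 240]
185 [134, 138, 134, 126, 108, 82, 67, 74, 69, 74, 91, 108, 110, 112, 131, 189, 217, 187, 122, 59, 49, 51, 51, 66, 84, 89, 83, 73, 71, 72, 115, 185, 229, 237, 240, 238, 239, 239, 239, 240, 239, 238, 239, 239, 239, 239, 239, 238, 239, 241, 239, 240, 240]
187 [130, 131, 134, 130, 114, 96, 75, 70, 83, 123, 153, 171, 178, 185, 181, 189, 193, 174, 130, 75, 55, 48, 53, 57, 77, 92, 91, 78, 68, 68, 98, 1
[... 3140 characters left out ...]
190, 186, 189, 182, 185, 185, 181, 182, 186, 176, 168, 156, 148, 141, 136, 133, 131, 131, 127, 132, 125, 122, 116, 105, 90, 76, 65, 59, 77, 118, 166, 178, 183, 180]
213 [170, 173, 176, 177, 179, 181, 182, 183, 182, 182, 189, 197, 195, 193, 186, 186, 181, 182, 179, 180, 184, 186, 184, 188, 186, 186, 194, 196, 192, 189, 182, 175, 176, 167, 167, 161, 158, 152, 139, 134, 131, 127, 123, 102, 75, 62, 63, 70, 108, 161, 178, 182, 179]
215 [177, 176, 176, 177, 182, 182, 181, 177, 182, 182, 192, 196, 193, 193, 191, 184, 183, 182, 182, 179, 177, 177, 182, 183, 188, 186, 183, 178, 177, 179, 170, 176, 169, 165, 163, 154, 139, 129, 119, 122, 120, 124, 122, 101, 75, 61, 62, 64, 100, 144, 165, 167, 168]
176
```

Request:
move_arm --pt "0.2 0 0 0 0 0" --pt "0.4 0 0 0 0 0" --pt "0.4 0 0 0 0 0" --pt "0.4 0 0 0 0 0" --pt "0.4 0 0 0 0 0" --pt "0.4 0 0 0 0 0" --pt "0.4 0 0 0 0 0"

```text
clock: 23.5
eef_pos: [467.2, 328.2, 184.3]
tool_rot: [-3.142, 0.0, 1.934]
force: [-0.2, -0.1, -2.1]
width: 8.7
```

```bash
python3 - <<'E'
from h import *
inc((468,326,185),110.85); print(np.abs(ctrl.read_state()["qd"]).max())
s=eyes.get_image("side")[:,:,::-1]; h=cv2.cvtColor(s,cv2.COLOR_BGR2HSV)
m=cv2.inRange(h,(22,150,60),(35,255,255)); ys,xs=np.nonzero(m); print("yellow",xs.min(),xs.max(),ys.min(),ys.max())
s0=cv2.imread("pics/s9.png"); print("drawer region diff vs just after lift",cv2.absdiff(s0,np.ascontiguousarray(s))[250:300,290:350].mean())
ctrl.finish_job()
E
```

```text
at [467.2 328.2 184.3] [-180.      0.    110.78] shift cm [-0.23 -0.   -0.07] wz -0.1 t 23.5 w 8.736695697345025 F [-0.2 -0.1 -2.1]
0.0014556350759048107
yellow 125 354 177 236
drawer region diff vs just after lift 16.063333333333333
the job is handed in; nothing more can be done
```

I handed the job in at about 23.5 s of the 69 s allowed; it gave no verdict. All three steps were done in the order asked, but my last check of the collector was inconclusive.

- **Drawer:** it went through the detent and came up against a hard stop. In pictures taken during the push and after the plate was lifted out, the drawer front was flush.
- **Flap:** the pinch slipped near the end of the swing, leaving the flap at roughly 107° by my measurement. I then pushed it from inside with closed fingers to a hard stop. The force rose to about 50 N there, more than I meant to use, but through the fingers and not the gripper's body.
- **Plate:** I drew it straight up by the red tab and now hold it at rest (finger opening 8.7 mm). By the wrist camera it is about 60 mm from the lit face, within 1° of square to it, with its centre near 150 mm height.

**Checks that disagreed or were weak:**
- **Sideways centring:** the wrist and side cameras disagreed by a few millimetres, so I shifted 4 mm to a compromise between them.
- **Plate tilt:** the wrist view hinted at about 3°, while the side view showed it upright to about 2°.
- **Last collector check:** the final side-view colour check caught other yellow objects, and the drawer region had changed in brightness, possibly only from shadows. So neither the flap nor the drawer was cleanly confirmed at the very end. Nothing touched them after the plate was lifted out, when both looked right.
- **Bystanders:** I touched none of them as far as I could tell. The tape roll and carton were in view after the lift and the lockring before the final approach, but I did not measure them again.

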